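# Step the filter arm one hole towards the mirror mount

## Task

The swinging filter arm on the desk is locked in the middle hole of its quadrant by a spring pin with a pull ring. Hook the shut fingertips under the top of the pull ring without gripping it, gently lift the pin out, swing the arm exactly one hole towards the side where the mirror mount stands, let the pin spring fully home in that hole, and take the fingers out of the ring. Leave the mirror mount, the tape roll and the other things lying about where they are.

Things in the scene. Friction and masses are not known exactly. Their poses are not given: they have to be found in the camera images.
- quadrant: Fixed dark metal quadrant on the desk, 14 mm thick: hub disc of 72 mm diameter and an arc of five 13 mm holes, 150 mm from the hub, 0.28 rad (42 mm) apart. Origin on the hub's axis at desk height; x runs from the hub through the middle hole (roughly away from the robot), y to the left of that, z up. Holes at -0.56, -0.28, 0, 0.28, 0.56 rad from x, positive towards y.
- swing_arm (a joint): Angle (rad) of the grey arm about the hub: 0 at the middle hole (the start), growing towards the quadrant's +y. Play in a hole 1.5 mm either way; out of the holes it stays where left (friction about 0.1 N m). It lies 18 to 34 mm above the desk, carries a flat 58 mm filter cell 76 mm from the hub and ends at 150 mm in the pin's steel bushing, 48 mm above the desk, 30 mm wide.
- index_pin (a joint): Height (m) of the spring pin above its home: 0 fully home in a hole, 0.024 at its stop. It clears the quadrant above 0.011; lowered between two holes it rests on the quadrant at about 0.011. Spring and weight pull it down with about 4.5 N at 0 and 7.5 N at the stop. Pin of 10 mm diameter with a round end.
- ring_top (a point): Middle of the straight, level top bar (centre of the 8 mm round bar, straight for 38 mm) of the steel pull ring, 107 mm above the desk with the pin home; moves with the pin. Axes: x along the arm away from the hub, y across it along the bar, z up. Fingers sloping about 45 degrees down and away from the hub go in from the hub side, above the arm, and then lift this bar.
- ring_opening (a point): Centre of the pull ring's opening, 82 mm above the desk with the pin home; axes as ring_top. The ring is a rounded rectangle, 52 mm wide (across the arm) and 46 mm high inside, standing on the pin and facing the hub; it leans 0.44 rad from upright, its top away from the hub, so ring_top lies 27 mm from here up the lean.
- mirror_mount: Black square mirror mount with a round white mirror in front and two pale knobs behind, 48 x 46 x 46 mm, loose on the desk beside the hub, about 130 mm to the quadrant's +y or -y side: this is the side to swing to. Origin under its centre.
- tape_roll: White roll of tape lying flat, 64 mm diameter, 19 mm high, loose on the desk on the other side of the hub (not the one on the optical table). Origin under its centre.
- objective_case: Round black objective case, 37 mm diameter, 48 mm high, loose beyond the quadrant. Origin under its centre.
- clamp_fork: Small flat black clamp fork, 22 x 64 x 8 mm, loose beyond the quadrant. Origin under its centre.
Things that resemble listed ones, but are neither listed nor needed, are in the scene too. Leave any green or red look-alike of the mirror_mount alone.

How it is judged:
On the way, in this order (a step that is already met when the one before it is completed fails the run):
1. the pin is lifted out of the middle hole by the fingers in the ring (value of joint index_pin above 0.012 m and value of joint swing_arm between -0.1 and 0.1 rad and contact force between the fingers and index_pin above 1 N), for 0.1 s.
2. the arm is swung over to the next hole on the mirror mount's side (((y of mirror_mount in the frame of quadrant above 0 m and value of joint swing_arm between 0.2 and 0.36 rad) or (y of mirror_mount in the frame of quadrant below 0 m and value of joint swing_arm between -0.36 and -0.2 rad))), for 0.05 s.
At the end, for the whole second after the job is handed in: The arm stands within 0.025 rad of the next hole (0.28 rad) on the mirror mount's side, the pin is within 2 mm of fully home, both are at rest, and the loose things are within 15 mm of where they stood (((y of mirror_mount in the frame of quadrant above 0 m and value of joint swing_arm between 0.255 and 0.305 rad) or (y of mirror_mount in the frame of quadrant below 0 m and value of joint swing_arm between -0.305 and -0.255 rad)) and value of joint index_pin below 0.002 m and velocity of joint index_pin between -0.01 and 0.01 m/s and velocity of joint swing_arm between -0.03 and 0.03 rad/s and distance of each of mirror_mount, tape_roll, objective_case, clamp_fork from where it was at the start of the episode below 0.015 m); the robot touches nothing.
It fails at once if the pull ring was gripped or wrenched (over 30 N from the fingers) (contact force between the fingers and index_pin above 30 N).
It fails at once if the mirror mount was lifted or pushed away (distance of mirror_mount from where it was at the start of the episode above 0.02 m or height (world z) of mirror_mount above 0.012 m).
It fails at once if the tape roll was lifted or pushed away (distance of tape_roll from where it was at the start of the episode above 0.02 m or height (world z) of tape_roll above 0.012 m).
It fails at once if the objective case was lifted or pushed away (distance of objective_case from where it was at the start of the episode above 0.02 m or height (world z) of objective_case above 0.012 m).
It fails at once if the clamp fork was lifted or pushed away (distance of clamp_fork from where it was at the start of the episode above 0.02 m or height (world z) of clamp_fork above 0.012 m).
It also fails if it takes over 45 s, if anything falls off the work surface, if the arm or the gripper's body presses on something with over 40 N, if the wrist force passes 120 N, or if a joint passes its speed limit or range.

## Robot

A 6-joint arm with a two-finger parallel gripper is mounted at the origin on a cart in front of the work surface, level with it; the furniture and walls round the work are solid. World frame = base frame: x ahead of the robot, y to its left, z up, the work surface at z = 0. Lengths are in m, angles in rad, forces in N, time in s.
With the tool pointing down it reaches from about 0.35 to 0.85 m from the base axis. Payload 8.1 kg.
Tool frame: the origin (TCP) lies on the front face of the gripper's body, between the roots of the fingers; the fingertips stand 84 mm ahead of it and the grasp point (between the pads) lies 65 mm ahead of it; x points along the fingers, y is the direction in which the jaws open and shut, and the axes are right-handed (so a half turn about x gives the same grasp; the last joint's range is limited). The gripper opens to 93 mm and grips with 3 to 60 N. Pads are 15 mm wide; open, the fingers measure 128 mm over their backs; the gripper's body (75 mm by 188 mm) begins 65 mm behind the grasp point.
Start: joints at [1.208, 0.13, 1.488, -0, 1.523, -0.085], TCP at [0.165, 0.577, 0.303] pointing down, gripper open.
Joint ranges: [-2.96, 2.96], [-0.89, 2.26], [0.02, 2.5], [-1.34, 4.48], [0, 2.73], [-2.66, 2.66]. Speed limits (rad/s): [2.39, 2.39, 2.79, 3.14, 3.14, 3.14].

## Interface

Orientations are given as a rotation vector (axis times angle).
In Python, from plant import telemetry, read_camera, camera_params, robot gives the robot as it stands.
- The arm moves only by the tool step_arm, never from a script. Its argument "commands" is a list of rows, each an object with "xyz": the shift along the tool's x, y, z in mm, a list of three; "turn": the turn, a rotation vector about the tool's x, y, z in rad, a list of three; "grip": the finger opening in mm, from 0 to 93. In form: [{"xyz": [dx, dy, dz], "turn": [ax, ay, az], "grip": grip}, ...]. A call has 1 to 12 rows; each row is the pose to reach, as a shift and turn from the pose commanded when the call began, along the tool's axes at that moment; what a row does not reach only later rows make up. A row lasts 1/8 s, in which the tool goes at most 62.5 mm and 10.7 degrees, less where a joint would pass 70% of its speed; a pose out of reach is approached as far as the arm can. A call with a gripper value outside its range is refused whole. The fingers move at their own pace and stop on an object; "force" is the grip in N (left out, the last holds). Time passes only in rows, so rows that repeat a pose let the fingers close. It gives the time, the measured TCP pose, the force and the opening at its end, in the units of the state.
- telemetry.read_state(): the state, without advancing time (a new reading comes with each control period).
- read_camera(name): name is "scene" or "top" or "wrist"; returns the picture (384x512x3 uint8, red, green, blue); there is no depth.
- camera_params(name): a dict with "mtx" (3x3 intrinsics, pixels), "k1" (the pictures are not rectified: a ray, as slopes to the right and down, at radius r is drawn at 1 + k1 r^2 times it, then the intrinsics apply), "rvec" (rotation vector, rad) and "tvec" (3), from world to camera coordinates, as OpenCV has them. Camera axes: x right, y down, z forward; pixel columns grow to the right and rows downward; lengths in m; the calibration is good to about 2 mm. A picture is of the moment at which its call begins: read the wrist's pose just before it. camera_params takes no time and is no camera call; for the wrist camera it gives the pose at the moment of the call.
- robot.close_job(): hands the job in, once; it reports no verdict.
The state is a dict: "t": time; "q": joint angles; "dq": joint speeds; "joint_torque": joint torques, N m; "tool_pos": TCP position; "orientation": TCP orientation; "force": force on the tool from outside, world axes, zero at the start; "wrist_torque": the same for the moment, N m; "opening": finger opening in m.
Only numpy, scipy, OpenCV 4.12 (cv2) and the standard library are available. Lean on these libraries where they do the work, as an engineer would, in place of code of your own. Each camera call takes 0.05 s, during which the arm holds its last target. There are 200 camera calls.

## Working session

There is one attempt and no reset: what is moved stays moved. The work goes in short steps, Python scripts to look and compute and a tool call to move; the robot and the scene stay as the last step left them, time stands still between calls to the robot, and variables do not carry over. Pictures are saved under pics/ and viewed, about 8 in all and at most 12, crops included, and the job is handed in when it is done.

Besides the shell and the picture viewer there is one more tool, called after ">>>" as name([rows], argument=value, ...), one row to a line, values as JSON. step_arm: Moves the arm, as the interface text tells. Its arguments: {"type":"object","properties":{"commands":{"type":"array"},"force":{"type":"number"}},"required":["commands"]}

```bash
mkdir -p pics; ls
cat > h.py <<'E'
import numpy as np, cv2
from scipy.spatial.transform import Rotation as R
from plant import telemetry, read_camera, camera_params, robot
def snap(name, fn):
    p=camera_params(name); im=read_camera(name); cv2.imwrite('pics/'+fn+'.png',im[:,:,::-1]); np.save('pics/'+fn+'.npy',{k:np.array(v) for k,v in p.items()},allow_pickle=True); return im,p
def load(fn): return cv2.imread('pics/'+fn+'.png'), np.load('pics/'+fn+'.npy',allow_pickle=True).item()
def ray(p,uv):
    K=np.array(p['mtx'],float); d=np.array([(uv[0]-K[0,2])/K[0,0],(uv[1]-K[1,2])/K[1,1]]); u=d.copy()
    for _ in range(30): u=d/(1+p['k1']*(u@u))
    M=cv2.Rodrigues(np.array(p['rvec'],float))[0]; t=np.array(p['tvec'],float).ravel()
    return -M.T@t, M.T@np.array([u[0],u[1],1.])
def onz(p,uv,z):
    o,d=ray(p,uv); return o+d*(z-o[2])/d[2]
def proj(p,X):
    M=cv2.Rodrigues(np.array(p['rvec'],float))[0]; c=M@np.array(X,float)+np.array(p['tvec'],float).ravel(); u=c[:2]/c[2]; u=u*(1+p['k1']*(u@u)); K=np.array(p['mtx'],float)
    return np.array([K[0,0]*u[0]+K[0,2],K[1,1]*u[1]+K[1,2]])
def tri(l):
    A=np.zeros((3,3));b=np.zeros(3)
    for p,uv in l:
        o,d=ray(p,uv); d=d/np.linalg.norm(d); P=np.eye(3)-np.outer(d,d); A+=P;b+=P@o
    X=np.linalg.solve(A,b); return X,[np.linalg.norm(proj(p,X)-uv) for p,uv in l]
E
python3 - <<'E'
from h import *
a,_=snap('scene','s0'); b,_=snap('top','t0'); c,_=snap('wrist','w0')
for n in('scene','top','wrist'):
    p=camera_params(n); print(n,np.round(ray(p,(256,192)),3).tolist(),p['mtx'][0][0])
cv2.imwrite('pics/st.png',np.vstack([np.hstack([cv2.resize(a,(400,300)),cv2.resize(b,(400,300))]),np.hstack([cv2.resize(c,(400,300))]*2)])[:,:,::-1])
s=telemetry.read_state();print(s['t'],s['tool_pos'],s['orientation'],s['opening'])
E
```

```text
pics
scene [[0.081, -0.668, 0.746], [0.394, 0.727, -0.562]] 434.86982434355326
top [[0.404, 0.217, 1.173], [0.15, -0.01, -0.989]] 442.4214011860484
wrist [[0.1, 0.595, 0.384], [0.212, -0.076, -0.975]] 319.4280798702572
0.15 [0.16441127 0.57672445 0.30194124] [ 0.21701219  1.56009841 -0.21911563] 0.09251510774330585
```

View pics/st.png

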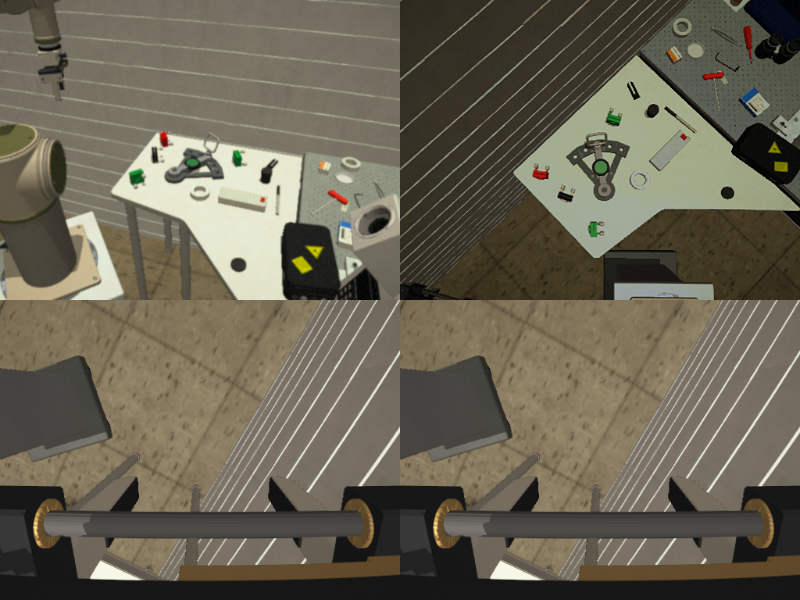

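The overview shows the quadrant near top-image (605,165 in the mosaic). The black mount is left of the hub at about (566,195) in the mosaic, with a red look-alike at (541,172) and green ones at (596,229) and (613,118). The tape roll is right of the hub at (639,180). I'll enlarge both views.

Run:
```python
from h import *
a,pa=load('s0'); b,pb=load('t0')
A=a[150:250,140:370]; B=b[90:310,140:380]
cv2.imwrite('pics/c1.png',cv2.resize(B,None,fx=2.7,fy=2.7,interpolation=cv2.INTER_CUBIC))
cv2.imwrite('pics/c2.png',cv2.resize(A,None,fx=3.4,fy=3.4,interpolation=cv2.INTER_CUBIC))
```

```text
(no output)
```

View pics/c1.png

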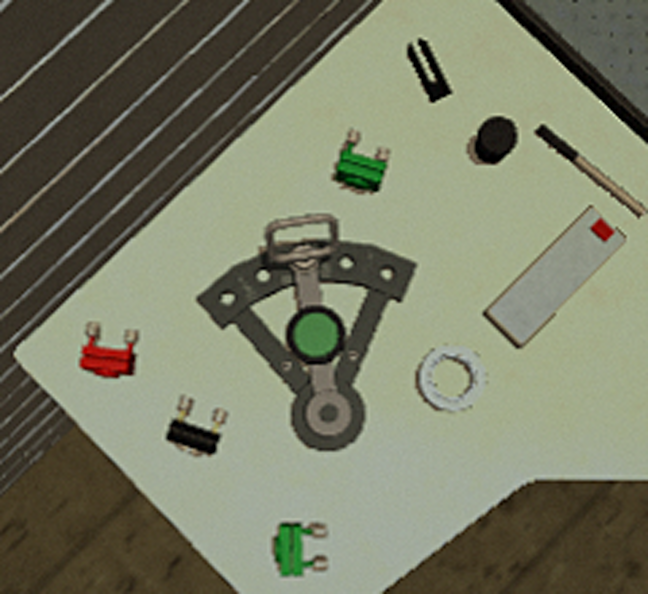

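View pics/c2.png

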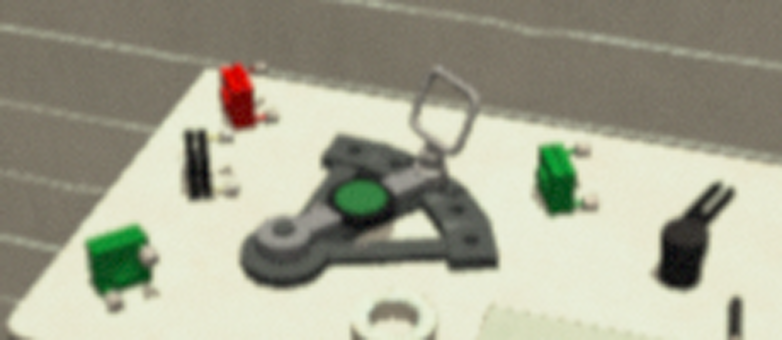

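Run:
```python
from h import *
a,pa=load('s0'); b,pb=load('t0')
T=lambda u,v:np.array([140+u/2.7,90+v/2.7]); S=lambda u,v:np.array([140+u/3.4,150+v/3.4])
def pr(n,x): print(n,np.round(x,4))
pr('ringtop L',tri([(pb,T(270,228)),(pa,S(437,71))])[0]);pr('ringtop R',tri([(pb,T(335,219)),(pa,S(475,102))])[0])
X,e=tri([(pb,T(302,222)),(pa,S(457,86))]);pr('ringtop',X);print(e)
h,e=tri([(pb,T(328,412)),(pa,S(284,229))]);pr('hub',h);print(e)
H=onz(pb,T(328,412),h[2]); c=onz(pb,T(316,334),.038); d=c-H; print('filter dir',d, np.arctan2(d[1],d[0]),np.hypot(d[0],d[1]))
holes=[onz(pb,T(*q),.014) for q in((228,298),(263,275),(346,262),(387,274))]
for q in holes: d=q-H; print(np.round(q,4),np.arctan2(d[1],d[0]),np.hypot(d[0],d[1]))
for n,q,z in(('mirror',(194,437),.023),('tape',(451,378),.01),('case',(494,140),.04),('fork',(428,70),.008),('greenfar',(360,170),.03),('red',(107,357),.03)): pr(n,onz(pb,T(*q),z))
d=X-h;print(np.arctan2(d[1],d[0]),np.hypot(d[0],d[1]))
```

```text
ringtop L [0.6125 0.2447 0.101 ]
ringtop R [0.6183 0.1866 0.1021]
ringtop [0.6169 0.2161 0.1011]
[np.float64(0.5983100485555605), np.float64(0.5274516942928815)]
hub [0.4467 0.1905 0.0309]
[np.float64(0.4155629117836783), np.float64(0.39431052270249695)]
filter dir [0.07356775 0.01180014 0.00711702] 0.15904349808916787 0.07450810293614393
[0.5566 0.2886 0.014 ] 0.7223572936821269 0.14776266833563298
[0.5795 0.2546 0.014 ] 0.4445448408777857 0.14822011482252676
[0.593  0.1732 0.014 ] -0.11962321252949329 0.1483059605640491
[0.5813 0.1329 0.014 ] -0.40407320191902507 0.14743235319264
mirror [0.4218 0.3182 0.023 ]
tape [0.48   0.0709 0.01  ]
case [0.7102 0.0298 0.04  ]
fork [0.7912 0.0901 0.008 ]
greenfar [0.6819 0.1601 0.03  ]
red [0.497  0.4021 0.03  ]
0.1492276582548195 0.17209698132858597
```

The black mount at c1 (194,437) is the only non-red, non-green one. It stands beside the hub about 130 mm to +y, so the swing is to +0.28 rad. The quadrant's yaw is about 0.16 and its hub is at about (0.447, 0.1905). Next I compute the pre-insertion pose.

```bash
cat >> h.py <<'E'
HUB=np.array([.447,.1905]); YAW=.160
def world(r,z,yaw=None,y=0):
    yaw=YAW if yaw is None else yaw
    u=np.array([np.cos(yaw),np.sin(yaw)]); return np.array([*(HUB+r*u+y*np.array([-u[1],u[0]])),z])
def rot(yaw,flip):  # tool x 45deg down along yaw, tool y = +-left
    u=np.array([np.cos(yaw),np.sin(yaw),0]); l=np.array([-u[1],u[0],0])*flip; x=(u-np.array([0,0,1]))/np.sqrt(2)
    return R.from_matrix(np.c_[x,l,np.cross(x,l)])
def rel(P0,R0,P,Rt): return np.round(R0.inv().apply(np.array(P)-P0)*1e3,1), np.round((R0.inv()*Rt).as_rotvec(),3)
def tipTCP(r,z): s=84/np.sqrt(2)/1e3; return r-s, z+s
def st():
    s=telemetry.read_state(); return s,np.array(s['tool_pos']),R.from_rotvec(s['orientation'])
E
python3 - <<'E'
from h import *
s,P,Q=st(); print(np.round(Q.as_matrix(),2))
p=camera_params('wrist'); o,d=ray(p,(256,192)); print('cam in tool',Q.inv().apply(o-P),Q.inv().apply(d))
k=.08/np.sqrt(2); r,z=tipTCP(.161-k,.082+k); print(world(r,z))
for f in(1,-1): print(f,rel(P,Q,world(r,z),rot(YAW,f)))
E
```

```text
[[-0.    0.27  0.96]
 [-0.    0.96 -0.27]
 [-1.   -0.   -0.  ]]
cam in tool [-0.08221274 -0.0005099  -0.06694243] [ 0.97454123 -0.01364798  0.2246922 ]
[0.49145928 0.19767481 0.19796551]
1 (array([ 104.3, -274.7,  418.5]), array([-0.414, -0.773,  0.173]))
-1 (array([ 104.3, -274.7,  418.5]), array([2.52 , 0.234, 1.045]))
```

>>> step_arm([
  {"xyz": [0,-60,90],"turn": [0,0,0],"grip": 0},
  {"xyz": [10,-140,210],"turn": [-0.1,-0.19,0.04],"grip": 0},
  {"xyz": [30,-200,300],"turn": [-0.2,-0.38,0.08],"grip": 0},
  {"xyz": [60,-250,370],"turn": [-0.3,-0.58,0.13],"grip": 0},
  {"xyz": [104,-275,418],"turn": [-0.414,-0.773,0.173],"grip": 0},
  {"xyz": [104,-275,418],"turn": [-0.414,-0.773,0.173],"grip": 0},
  {"xyz": [104,-275,418],"turn": [-0.414,-0.773,0.173],"grip": 0},
  {"xyz": [104,-275,418],"turn": [-0.414,-0.773,0.173],"grip": 0},
  {"xyz": [104,-275,418],"turn": [-0.414,-0.773,0.173],"grip": 0},
  {"xyz": [104,-275,418],"turn": [-0.414,-0.773,0.173],"grip": 0},
  {"xyz": [104,-275,418],"turn": [-0.414,-0.773,0.173],"grip": 0},
  {"xyz": [104,-275,418],"turn": [-0.414,-0.773,0.173],"grip": 0},
])

```text
t: 1.65
tool_pos: [0.4907, 0.1992, 0.1992]
orientation: [-0.062, 0.782, 0.154]
force: [0.3, -0.4, 0.7]
opening: 0.0004
```

Run:
```python
from h import *
a,p=snap('wrist','w1'); s,P,Q=st(); print(P,Q.as_matrix().round(3),s['q'])
for n,r,z in(('top',.173,.107),('open',.1615,.082),('hole+1',0,0)):
    print(n,proj(p,world(r,z)))
cv2.imwrite('pics/w1b.png',cv2.resize(a,(768,576),interpolation=cv2.INTER_CUBIC)[:,:,::-1])
```

```text
[0.4906782  0.1991583  0.19916818] [[ 0.699 -0.161  0.697]
 [ 0.115  0.987  0.113]
 [-0.706  0.001  0.708]] [ 0.36911311 -0.50561542  2.40061996 -0.31226204  0.49091009 -1.14505395]
top [257.86455249 237.18391558]
open [257.89075132 202.78399297]
hole+1 [257.0890841  -81.42997991]
```

View pics/w1b.png

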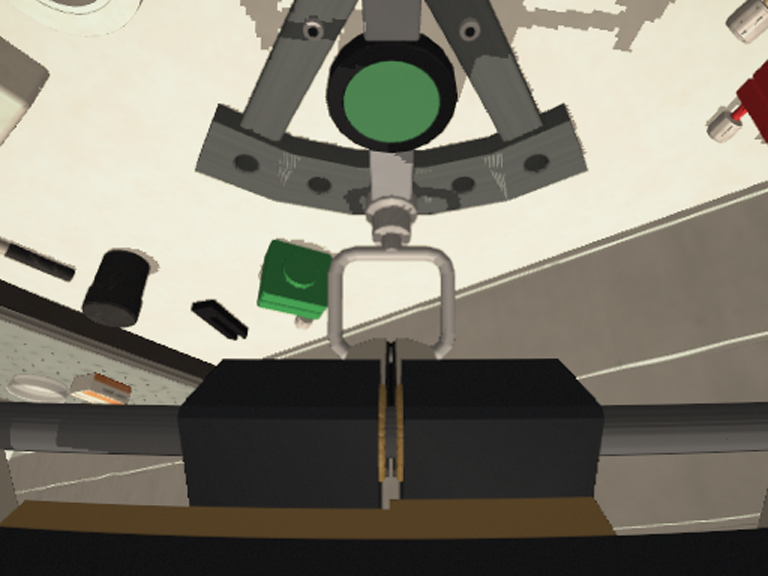

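The wrist view (upside down) shows the ring opening centred at 1.5x-pixel (391,300) with the shut fingers in line at x=390. The black jaw blocks hide the tips, so I'll check from the scene camera and the open-finger picture.

Run:
```python
from h import *
a,p=snap('scene','s1'); w,_=load('w0'); s,P,Q=st()
for x in(0,.04,.084): print(x,proj(p,P+Q.apply([x,0,0])))
A=a[100:220,180:330,::-1]; cv2.imwrite('pics/c4.png',np.vstack([cv2.resize(A,(500,400),interpolation=cv2.INTER_CUBIC),cv2.resize(w[190:],(500,190))]))
```

```text
0 [235.33853743 157.86367518]
0.04 [244.42992188 164.08375481]
0.084 [253.89317524 170.559495  ]
```

View pics/c4.png

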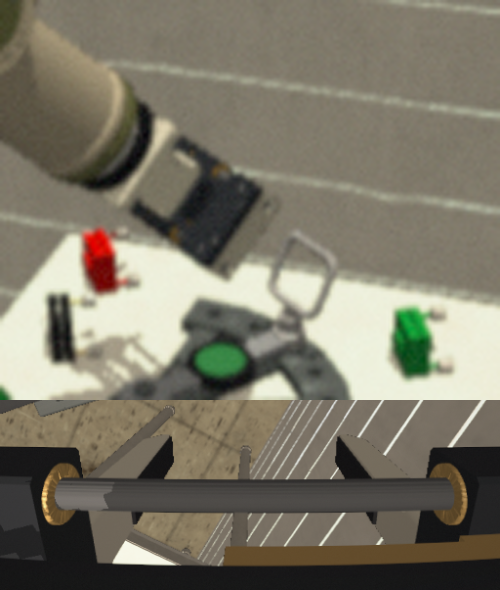

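The scene view agrees: the black block hiding the tips is the body's near end, 94 mm towards the camera, and the fingers lie behind it. The 35 mm wide tip shows in the wrist view at (390,345). The alignment is good, so I compute the insertion and check the ring base height by two-view triangulation.

Run:
```python
from h import *
_,p=load('w1'); _,pa=load('s1'); _,pb=load('t0'); S=lambda u,v:np.array([180+u/(500/150),100+v/(400/120)]); T=lambda u,v:np.array([140+u/2.7,90+v/2.7])
print('pred bottom',proj(p,world(.150,.0576)),'seen',391/1.5,254/1.5)
X,e=tri([(p,(391.5/1.5,254/1.5)),(pa,S(291,301))]);print(X,e,'r',np.hypot(*(X[:2]-HUB)), np.arctan2(*(X[:2]-HUB)[::-1]))
s,P,Q=st()
k=.025/np.sqrt(2); r,z=tipTCP(.161+k,.082-k); print(rel(P,Q,world(r,z),rot(YAW,1)), world(r,z))
```

```text
pred bottom [257.91740897 169.76212027] seen 260.6666666666667 169.33333333333334
[0.59752326 0.21743035 0.05551536] [np.float64(0.4515768264562751), np.float64(0.1308067157365766)] r 0.15291335893528718 0.1770384245376838
(array([106.2,  -1.7,  -0.6]), array([ 0.   ,  0.001, -0.002])) [0.56475716 0.20950359 0.1237193 ]
```

>>> step_arm([
  {"xyz": [20,0,0],"turn": [0,0,0],"grip": 0},
  {"xyz": [40,0,0],"turn": [0,0,0],"grip": 0},
  {"xyz": [60,0,0],"turn": [0,0,0],"grip": 0},
  {"xyz": [75,0,0],"turn": [0,0,0],"grip": 0},
  {"xyz": [90,0,0],"turn": [0,0,0],"grip": 0},
  {"xyz": [105,0,0],"turn": [0,0,0],"grip": 0},
  {"xyz": [105,0,0],"turn": [0,0,0],"grip": 0},
  {"xyz": [105,0,0],"turn": [0,0,0],"grip": 0},
])

```text
t: 2.75
tool_pos: [0.5641, 0.2103, 0.1248]
orientation: [-0.062, 0.783, 0.152]
force: [0.1, -0.4, 0.3]
opening: 0.0002
```

Run:
```python
from h import *
a,_=snap('wrist','w2'); b,_=snap('scene','s2'); t,_=snap('top','t2'); s,P,Q=st(); print(P,s['force'],s['wrist_torque'])
print('up in tool',Q.inv().apply([0,0,1]))
cv2.imwrite('pics/c5.png',np.hstack([cv2.resize(a,(480,360)),cv2.resize(b[130:220,200:320],(320,360))])[:,:,::-1])
```

```text
[0.56435179 0.21010006 0.12523732] [-0.11889934 -0.51636905  0.02034902] [0.00693345 0.36601611 0.05963135]
up in tool [-0.70595256  0.00136535  0.70825781]
```

View pics/c5.png

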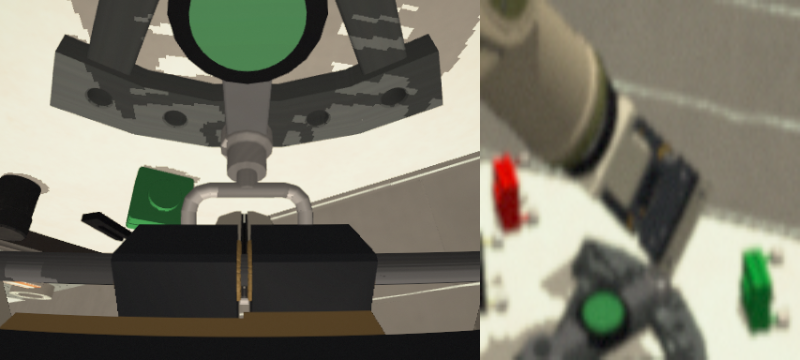

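The shut fingertips are inside the ring opening at left-panel (245,213), with no contact force. Next I lift vertically in small steps and watch the force.

>>> step_arm([
  {"xyz": [-3,0,3],"turn": [0,0,0],"grip": 0},
  {"xyz": [-6,0,6],"turn": [0,0,0],"grip": 0},
  {"xyz": [-9,0,9],"turn": [0,0,0],"grip": 0},
  {"xyz": [-11,0,11],"turn": [0,0,0],"grip": 0},
  {"xyz": [-12,0,12],"turn": [0,0,0],"grip": 0},
  {"xyz": [-12,0,12],"turn": [0,0,0],"grip": 0},
])

```text
t: 3.65
tool_pos: [0.5642, 0.2097, 0.1412]
orientation: [-0.062, 0.784, 0.152]
force: [-1.3, -0.4, -0.2]
opening: 0.0004
```

>>> step_arm([
  {"xyz": [-1,0,1],"turn": [0,0,0],"grip": 0},
  {"xyz": [-2,0,2],"turn": [0,0,0],"grip": 0},
  {"xyz": [-2,0,2],"turn": [0,0,0],"grip": 0},
])

```text
t: 4.03
tool_pos: [0.5637, 0.2095, 0.1434]
orientation: [-0.062, 0.785, 0.151]
force: [-2.5, -0.1, -4.4]
opening: 0.0002
```

>>> step_arm([
  {"xyz": [-2,0,2],"turn": [0,0,0],"grip": 0},
  {"xyz": [-4,0,4],"turn": [0,0,0],"grip": 0},
  {"xyz": [-6,0,6],"turn": [0,0,0],"grip": 0},
  {"xyz": [-8,0,8],"turn": [0,0,0],"grip": 0},
  {"xyz": [-10,0,10],"turn": [0,0,0],"grip": 0},
  {"xyz": [-11,0,11],"turn": [0,0,0],"grip": 0},
  {"xyz": [-11,0,11],"turn": [0,0,0],"grip": 0},
])

```text
t: 4.9
tool_pos: [0.5639, 0.2095, 0.1593]
orientation: [-0.062, 0.785, 0.151]
force: [-5.0, -0.9, -5.8]
opening: 0.0003
```

Run:
```python
from h import *
a,_=snap('wrist','w3'); s,P,Q=st(); print(s['t'],P,s['force'],s['wrist_torque'])
# swing rows about hub
for k in range(1,9):
    d=k*.28/8; D=R.from_rotvec([0,0,d]); h=np.array([*HUB,0]); print(d,rel(P,Q,D.apply(P-h)+h,D*Q))
cv2.imwrite('pics/c6.png',cv2.resize(a[60:300,90:430],(680,480))[:,:,::-1])
```

```text
4.95 [0.56385252 0.20957273 0.1592779 ] [-4.59268151 -1.04996772 -5.72509979] [-0.27073449  1.65488751 -0.07578114]
0.035 (array([-0.1,  4.1, -0.1]), array([-0.025,  0.   ,  0.025]))
0.07 (array([-0.2,  8.3, -0.2]), array([-0.05 ,  0.   ,  0.049]))
0.10500000000000001 (array([-0.5, 12.4, -0.5]), array([-0.074,  0.   ,  0.074]))
0.14 (array([-0.8, 16.5, -0.9]), array([-0.099,  0.   ,  0.099]))
0.17500000000000002 (array([-1.3, 20.6, -1.3]), array([-0.124,  0.   ,  0.124]))
0.21000000000000002 (array([-1.9, 24.7, -1.9]), array([-0.149,  0.   ,  0.148]))
0.24500000000000002 (array([-2.5, 28.7, -2.6]), array([-0.173,  0.   ,  0.173]))
0.28 (array([-3.3, 32.7, -3.3]), array([-0.198,  0.   ,  0.198]))
```

View pics/c6.png

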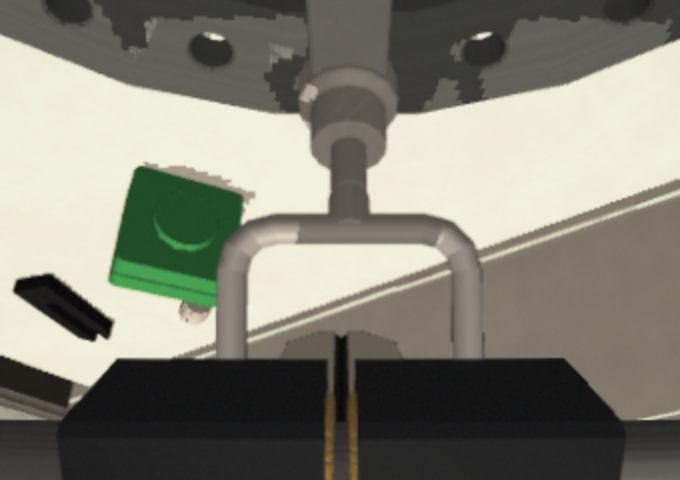

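The pin shaft is well extended above the bushing at (350,180), and the bar rests on the fingers with about 7 N. Next I swing to +y about the hub.

>>> step_arm([
  {"xyz": [0,2,0],"turn": [-0.012,0,0.012],"grip": 0},
  {"xyz": [-0.1,4.1,-0.1],"turn": [-0.025,0,0.025],"grip": 0},
  {"xyz": [-0.2,8.3,-0.2],"turn": [-0.05,0,0.049],"grip": 0},
  {"xyz": [-0.5,12.4,-0.5],"turn": [-0.074,0,0.074],"grip": 0},
  {"xyz": [-0.8,16.5,-0.9],"turn": [-0.099,0,0.099],"grip": 0},
  {"xyz": [-1.3,20.6,-1.3],"turn": [-0.124,0,0.124],"grip": 0},
  {"xyz": [-1.9,24.7,-1.9],"turn": [-0.149,0,0.148],"grip": 0},
  {"xyz": [-2.5,28.7,-2.6],"turn": [-0.173,0,0.173],"grip": 0},
  {"xyz": [-2.9,30.7,-2.9],"turn": [-0.185,0,0.185],"grip": 0},
  {"xyz": [-3.3,32.7,-3.3],"turn": [-0.198,0,0.198],"grip": 0},
  {"xyz": [-3.3,32.7,-3.3],"turn": [-0.198,0,0.198],"grip": 0},
  {"xyz": [-3.3,32.7,-3.3],"turn": [-0.198,0,0.198],"grip": 0},
])

```text
t: 6.45
tool_pos: [0.5545, 0.2412, 0.1598]
orientation: [-0.172, 0.772, 0.417]
force: [-4.0, -2.2, -5.8]
opening: 0.0002
```

Run:
```python
from h import *
a,p=snap('wrist','w4'); t,pt=snap('top','t4'); s,P,Q=st(); print(s['t'],P,s['force'],s['wrist_torque'])
h=np.array([*HUB,0]); d=Q.as_matrix()[:,0]; print('tool yaw rel',np.arctan2(d[1],d[0])-YAW,'TCP ang',np.arctan2(*(P[:2]-HUB)[::-1])-YAW)
print('bushing top pred at .28', proj(p,world(.150,.048,YAW+.28)), 'hole 2,-0', [proj(p,world(.15,.014,YAW+q)).round(1) for q in(0,.28,.56)])
cv2.imwrite('pics/c7.png',np.hstack([cv2.resize(a[60:300,90:430],(480,340)),cv2.resize(t[150:230,200:275],(320,340),interpolation=cv2.INTER_CUBIC)])[:,:,::-1])
```

```text
6.55 [0.55451995 0.24124372 0.15981864] [-3.80152001 -1.78665586 -7.01372762] [-0.70402135  1.38215483 -0.06026622]
tool yaw rel 0.28030284524119675 TCP ang 0.28095440127474114
bushing top pred at .28 [259.46246917 135.39332468] hole 2,-0 [array([191.8,  87.5]), array([259.5,  94.6]), array([327.2,  87.4])]
```

View pics/c7.png

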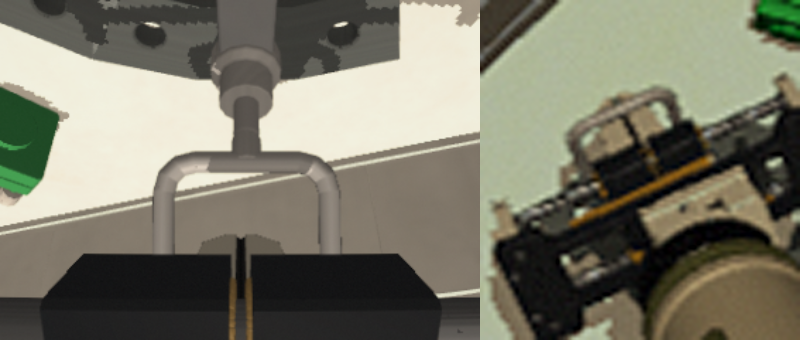

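The arm moved along with the fingers. The pin at c7 (246,140) is midway between the neighbouring holes at (149,35) and (344,33), so it is over the +0.28 hole. Next I lower it.

>>> step_arm([
  {"xyz": [2,0,-2],"turn": [0,0,0],"grip": 0},
  {"xyz": [4,0,-4],"turn": [0,0,0],"grip": 0},
  {"xyz": [5,0,-5],"turn": [0,0,0],"grip": 0},
  {"xyz": [6,0,-6],"turn": [0,0,0],"grip": 0},
  {"xyz": [7,0,-7],"turn": [0,0,0],"grip": 0},
  {"xyz": [8,0,-8],"turn": [0,0,0],"grip": 0},
  {"xyz": [9,0,-9],"turn": [0,0,0],"grip": 0},
  {"xyz": [9,0,-9],"turn": [0,0,0],"grip": 0},
])

```text
t: 7.55
tool_pos: [0.5546, 0.2413, 0.1471]
orientation: [-0.171, 0.772, 0.417]
force: [-5.1, -2.9, -4.7]
opening: 0.0004
```

>>> step_arm([
  {"xyz": [1,0,-1],"turn": [0,0,0],"grip": 0},
  {"xyz": [2,0,-2],"turn": [0,0,0],"grip": 0},
  {"xyz": [3,0,-3],"turn": [0,0,0],"grip": 0},
  {"xyz": [4,0,-4],"turn": [0,0,0],"grip": 0},
  {"xyz": [6,0,-6],"turn": [0,0,0],"grip": 0},
  {"xyz": [9,0,-9],"turn": [0,0,0],"grip": 0},
  {"xyz": [12,0,-12],"turn": [0,0,0],"grip": 0},
  {"xyz": [14,0,-14],"turn": [0,0,0],"grip": 0},
  {"xyz": [14,0,-14],"turn": [0,0,0],"grip": 0},
])

```text
t: 8.68
tool_pos: [0.5547, 0.2414, 0.1273]
orientation: [-0.171, 0.772, 0.417]
force: [0.7, 0.5, -0.3]
opening: 0.0004
```

Run:
```python
from h import *
a,p=snap('wrist','w5'); s,P,Q=st(); print(s['t'],P,s['force'],s['wrist_torque'])
print('pred ring bottom home',proj(p,world(.150,.0576,YAW+.28)),'at 11mm',proj(p,world(.150,.0686,YAW+.28)),'open',proj(p,world(.1615,.082,YAW+.28)))
cv2.imwrite('pics/c8.png',cv2.resize(a[60:300,90:430],(680,480))[:,:,::-1])
```

```text
8.725 [0.5547111  0.24136069 0.12742415] [-0.05582611 -0.59913773  0.41682087] [-0.13173159  0.32578203 -0.02242542]
pred ring bottom home [259.23424284 198.92840148] at 11mm [259.20725507 218.62736204] open [259.25310318 253.72727525]
```

View pics/c8.png

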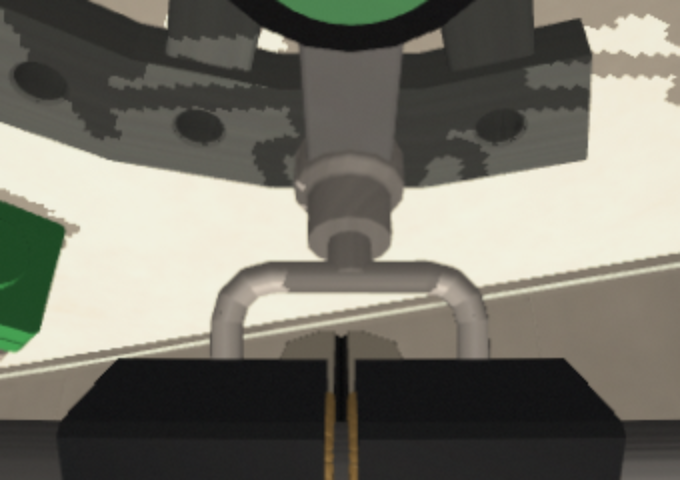

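The pin is home: the ring's bottom bar sits at row 198.5 against 198.9 predicted for fully home, and the force is about zero. Next I back out along the fingers.

>>> step_arm([
  {"xyz": [-10,0,0],"turn": [0,0,0],"grip": 0},
  {"xyz": [-25,0,0],"turn": [0,0,0],"grip": 0},
  {"xyz": [-45,0,0],"turn": [0,0,0],"grip": 0},
  {"xyz": [-70,0,0],"turn": [0,0,0],"grip": 0},
  {"xyz": [-100,0,0],"turn": [0,0,0],"grip": 0},
  {"xyz": [-130,0,0],"turn": [0,0,0],"grip": 0},
  {"xyz": [-130,0,0],"turn": [0,0,0],"grip": 0},
  {"xyz": [-130,0,0],"turn": [0,0,0],"grip": 0},
])

```text
t: 9.72
tool_pos: [0.4717, 0.2022, 0.2191]
orientation: [-0.171, 0.771, 0.417]
force: [-0.5, 0.6, 0.7]
opening: 0.0003
```

Run:
```python
from h import *
a,p=snap('wrist','w6'); t,pt=snap('top','t6'); s,P,Q=st(); print(s['t'],P,s['force'],s['dq'])
print('pred bottom home',(proj(p,world(.150,.0576,YAW+.28))-[0,0])*400/512,'filter', proj(p,world(.076,.038,YAW+.28))*400/512)
cv2.imwrite('pics/c9.png',np.hstack([cv2.resize(a,(400,300)),cv2.resize(t[90:310,140:380],(400,366))[:300]])[:,:,::-1])
t0=load('t0')[0][:,:,::-1].astype(int); d=np.abs(t.astype(int)-t0).sum(2)
for n,(u,v) in dict(mirror=(194,437),tape=(451,378),case=(494,140),fork=(428,70)).items():
    x,y=int(140+u/2.7),int(90+v/2.7); print(n,d[y-12:y+12,x-12:x+12].mean().round(1))
```

```text
9.825 [0.47127854 0.20217063 0.21782912] [0.41132834 0.49808199 0.40824337] [ 3.95323470e-04  1.02683725e-02  4.26106670e-05 -1.02186911e-03
  5.35536710e-03  4.26052480e-04]
pred bottom home [202.9931103  127.32634743] filter [202.87105264  62.79214919]
mirror 62.3
tape 171.5
case 20.4
fork 22.4
```

View pics/c9.png

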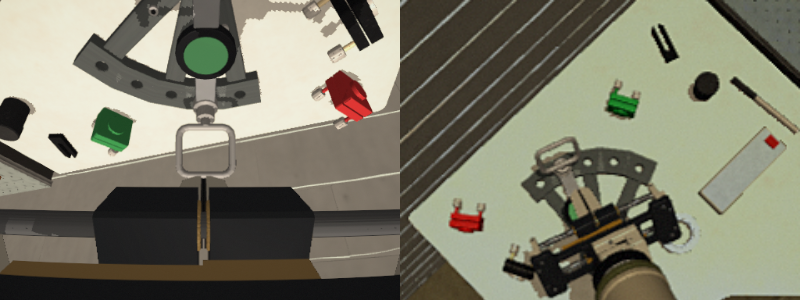

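The fingers are clear of the ring. The arm stands at the next hole on the black mount's side, with one hole left beyond it, and the ring is at its home height. The robot's lowest parts stayed well above the mount and the tape. I'm handing in.

Run:
```python
from h import *
print(robot.close_job())
```

```text
the job is handed in; nothing more can be done
None
```

I hooked the shut fingers under the ring's top bar and lifted the pin about 17 mm. I then swung the arm one hole (+0.28 rad) towards the black mirror mount and let the pin back down. The fingers came straight out of the ring, and I handed the job in at about 9.8 s. The force readings I took never passed about 8 N.

**Checks that passed:**
- **Arm position:** before lowering, the pin sat midway between the two neighbouring holes. The last pictures show the arm at the +0.28 rad hole, with one hole left beyond it.
- **Pin home:** the ring's bottom bar was at image row 198.5, against 198.9 predicted for fully home.
- **Robot clear:** the fingers are out of the ring and the measured force is about 0.

**Checks that were incomplete or disagreed:**
- **Mirror mount and tape roll:** the robot partly hid both in the final top view, so my before/after picture comparison could not confirm they stayed put. By my geometry the gripper stayed at least about 50 mm above the top of the mount, and there was no sign of contact.
- **Ring height:** my first two-view estimate of the top bar was 101 mm above the desk, against 107 mm in the text. I planned with the text's heights; contact then came within about 3 mm of the planned lift.

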